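# Slide two small loaf tins home in the sloped tin rack

### The job

Put the two small aluminium loaf tins away in the sloped wooden tin rack, one in each lane, lengthwise and upright. One tin at a time: set it down at the high end of its lane, near the robot, then slide it down the slope until it rests against the back stop, before starting on the other. Do not push the white butter dish about.

Things in the scene. Friction and masses are not known exactly. Their poses are not given: they have to be found in the camera images.
- tin_a: The first of two alike small open loaf tins of bare aluminium, 110 long x 50 wide x 42 mm high, straight 3 mm walls, about 0.11 kg, upright on the counter among baking gear (a far larger loaf tin and a round mould are not meant). Origin: centre of its underside; x along its length, y across, z up.
- tin_b: The second of two alike small open loaf tins of bare aluminium, 110 long x 50 wide x 42 mm high, straight 3 mm walls, about 0.11 kg, upright on the counter among baking gear (a far larger loaf tin and a round mould are not meant). Origin: centre of its underside; x along its length, y across, z up.
- tray: Fixed sloped wooden tray, floor tilted 15 deg down away from the robot. Origin: on the floor at the foot of the back stop, mid-width; x down the slope, y left, z square out of the floor. Floor from x=-235 mm (open high end) to 0 (stop, 32 high). Two lanes, centres y=+58 and -58, 110 wide, walls 12 high. Tins do not slide by themselves; 2 N moves one. A tin at the stop has its origin at x=-55.
- butter_dish: White ceramic butter dish with its lid on and a small knob, 160 x 100 mm and 78 mm high, 0.8 kg, loose on the counter on the right beyond the tins; to be left alone. Origin: centre of its underside, x along its length, z up.
Not all that is in view belongs to the job. What is shaped like the tin_a but red is not meant.

How it is judged:
On the way, in this order (a step that is already met when the one before it is completed fails the run):
1. one small loaf tin rests on the high part of a lane (its middle more than 105 mm up the slope from the stop) (((x of tin_a in the frame of tray between -0.215 and -0.105 m and y of tin_a in the frame of tray between -0.1 and 0.1 m and z of tin_a in the frame of tray between -0.01 and 0.025 m and contact force between tin_a and tray above 0.05 N) or (x of tin_b in the frame of tray between -0.215 and -0.105 m and y of tin_b in the frame of tray between -0.1 and 0.1 m and z of tin_b in the frame of tray between -0.01 and 0.025 m and contact force between tin_b and tray above 0.05 N))), for 0.1 s.
2. a small loaf tin is down against the back stop of a lane ((((y of tin_a in the frame of tray between 0.026 and 0.09 m and x of tin_a in the frame of tray between -0.067 and -0.04 m and z of tin_a in the frame of tray between -0.008 and 0.008 m and angle between the x axis of tin_a and the x axis of tray, either way round below 0.21 rad) or (y of tin_a in the frame of tray between -0.09 and -0.026 m and x of tin_a in the frame of tray between -0.067 and -0.04 m and z of tin_a in the frame of tray between -0.008 and 0.008 m and angle between the x axis of tin_a and the x axis of tray, either way round below 0.21 rad)) or ((y of tin_b in the frame of tray between 0.026 and 0.09 m and x of tin_b in the frame of tray between -0.067 and -0.04 m and z of tin_b in the frame of tray between -0.008 and 0.008 m and angle between the x axis of tin_b and the x axis of tray, either way round below 0.21 rad) or (y of tin_b in the frame of tray between -0.09 and -0.026 m and x of tin_b in the frame of tray between -0.067 and -0.04 m and z of tin_b in the frame of tray between -0.008 and 0.008 m and angle between the x axis of tin_b and the x axis of tray, either way round below 0.21 rad)))), for 0.2 s.
3. with the first tin home, the other rests on the high part of its lane (its middle more than 105 mm up the slope from the stop) (((((y of tin_a in the frame of tray between 0.026 and 0.09 m and x of tin_a in the frame of tray between -0.067 and -0.04 m and z of tin_a in the frame of tray between -0.008 and 0.008 m and angle between the x axis of tin_a and the x axis of tray, either way round below 0.21 rad) or (y of tin_a in the frame of tray between -0.09 and -0.026 m and x of tin_a in the frame of tray between -0.067 and -0.04 m and z of tin_a in the frame of tray between -0.008 and 0.008 m and angle between the x axis of tin_a and the x axis of tray, either way round below 0.21 rad)) and (x of tin_b in the frame of tray between -0.215 and -0.105 m and y of tin_b in the frame of tray between -0.1 and 0.1 m and z of tin_b in the frame of tray between -0.01 and 0.025 m and contact force between tin_b and tray above 0.05 N)) or (((y of tin_b in the frame of tray between 0.026 and 0.09 m and x of tin_b in the frame of tray between -0.067 and -0.04 m and z of tin_b in the frame of tray between -0.008 and 0.008 m and angle between the x axis of tin_b and the x axis of tray, either way round below 0.21 rad) or (y of tin_b in the frame of tray between -0.09 and -0.026 m and x of tin_b in the frame of tray between -0.067 and -0.04 m and z of tin_b in the frame of tray between -0.008 and 0.008 m and angle between the x axis of tin_b and the x axis of tray, either way round below 0.21 rad)) and (x of tin_a in the frame of tray between -0.215 and -0.105 m and y of tin_a in the frame of tray between -0.1 and 0.1 m and z of tin_a in the frame of tray between -0.01 and 0.025 m and contact force between tin_a and tray above 0.05 N)))), for 0.1 s.
At the end, for the whole second after the job is handed in: One small loaf tin in each lane, its end within 12 mm of the back stop, flat on the sloping floor (underside within 8 mm of it), its length within 12 degrees of the lane, its middle within about 30 mm of the lane's centre line, both at rest; the butter dish within 30 mm of where it stood ((((y of tin_a in the frame of tray between 0.026 and 0.09 m and x of tin_a in the frame of tray between -0.067 and -0.04 m and z of tin_a in the frame of tray between -0.008 and 0.008 m and angle between the x axis of tin_a and the x axis of tray, either way round below 0.21 rad) and (y of tin_b in the frame of tray between -0.09 and -0.026 m and x of tin_b in the frame of tray between -0.067 and -0.04 m and z of tin_b in the frame of tray between -0.008 and 0.008 m and angle between the x axis of tin_b and the x axis of tray, either way round below 0.21 rad)) or ((y of tin_a in the frame of tray between -0.09 and -0.026 m and x of tin_a in the frame of tray between -0.067 and -0.04 m and z of tin_a in the frame of tray between -0.008 and 0.008 m and angle between the x axis of tin_a and the x axis of tray, either way round below 0.21 rad) and (y of tin_b in the frame of tray between 0.026 and 0.09 m and x of tin_b in the frame of tray between -0.067 and -0.04 m and z of tin_b in the frame of tray between -0.008 and 0.008 m and angle between the x axis of tin_b and the x axis of tray, either way round below 0.21 rad))) and linear speed of each of tin_a, tin_b below 0.02 m/s and distance of butter_dish from where it was at the start of the episode below 0.03 m); the robot touches nothing.
It fails at once if the butter dish is pushed more than 30 mm (distance of butter_dish from where it was at the start of the episode above 0.03 m).
It fails at once if the butter dish is tipped more than 30 degrees (angle between butter_dish's own z axis and vertical above 0.52 rad).
It also fails if it takes over 64 s, if anything falls off the work surface, if the arm or the gripper's body presses on something with over 40 N, if the wrist force passes 120 N, or if a joint passes its speed limit or range.

### The arm

A 7-joint arm with a two-finger parallel gripper is mounted at the origin on the work surface. World frame = base frame: x ahead of the robot, y to its left, z up, the work surface at z = 0. Lengths are in m, angles in rad, forces in N, time in s.
With the tool pointing down it reaches from about 0.35 to 0.9 m from the base axis. Payload 8.1 kg.
Tool frame: the origin (TCP) lies between the finger pads; the fingertips stand 19 mm ahead of it and the grasp point (between the pads) is the TCP (env.finger_overhang is the distance from the TCP to the fingertips, in m); z points along the fingers, y is the line along which they close (so a half turn about z gives the same grasp; the last joint's range is limited). The gripper opens to 85 mm and grips with 20 to 120 N. Pads are 22 mm wide; open, the fingers measure 114 mm over their backs; the gripper's body (76 mm by 85 mm) begins 54 mm behind the grasp point. The pads swing forward as they close: fully open they stand 13 mm farther back than shut.
Start: joints at [-1.452, 0.434, 0.025, 1.573, -0.012, 1.134, -0.075], TCP at [0.138, 0.61, 0.212] pointing down, gripper open.
Joint ranges: [-2.62, 2.62], [-0.44, 2.09], [-1.27, 1.32], [0.08, 2.57], [-1.32, 4.46], [0.12, 2], [-2.74, 2.74]. Speed limits (rad/s): [2.22, 2.22, 3.01, 3.01, 3.14, 3.14, 3.14].

### API

Orientations are given as a unit quaternion [x, y, z, w].
In Python, from cell import readout, vision, workorder, env gives the robot as it stands.
- The arm moves only by the tool send_rows, never from a script. Its argument "moves" is a list of rows, each a list of 2 entries, a list of its own where there are three numbers: the shift along the tool's x, y, z in cm, then the turn, a rotation vector about the tool's x, y, z in degrees. In form: [[[x, y, z], [ax, ay, az]], ...]. A call has 1 to 8 rows; each row shifts and turns the commanded pose from where the row before left it, along the tool's axes as they then stand; what a row does not reach is not made up. A row lasts 1/8 s, in which the tool goes at most 62.5 mm and 10.7 degrees, less where a joint would pass 70% of its speed; a pose out of reach is approached as far as the arm can. A call is refused whole if a number of a shift passes 6.25 or a number of a turn 10.7, either way. A call with a gripper value outside its range is refused whole. "hand" is the closure, from -1 (fully open) to 1 (shut), set as the call begins (left out, the last holds). The fingers move at their own pace and stop on an object; "grip_force" is the grip in N (left out, the last holds). Time passes only in rows, so rows that do not move let the fingers close. It gives the time, the measured TCP pose, the force, the opening and the grip force at its end, in the units of the state.
- readout.observe(): the state, without advancing time (a new reading comes with each control period).
- vision.get_image(name): name is "side" or "top" or "wrist"; returns a dict with "frame" (420x560x3 uint8, red, green, blue), "mtx" (3x3 intrinsics, pixels), "k1" (the pictures are not rectified: a ray, as slopes to the right and down, at radius r is drawn at 1 + k1 r^2 times it, then the intrinsics apply), "R" (3x3) and "t" (3): a world point X has camera coordinates R X + t; the wrist camera has in their place "tool_from_camera" (4x4, takes a point from camera to tool coordinates, whose origin is the TCP and whose axes are the flange's). Camera axes: x right, y down, z forward; pixel columns grow to the right and rows downward; lengths in m; the calibration is good to about 2 mm. A picture is of the moment at which its call begins: read the wrist's pose just before it. There is no depth.
- workorder.close_job(): hands the job in; it is judged then, once.
The state is a dict: "t": time; "qpos": joint angles; "qd": joint speeds; "joint_torque": joint torques, N m; "ee_pos": TCP position; "tcp_rot": TCP orientation; "wrist_force": force on the tool from outside, world axes, zero at the start; "wrist_torque": the same for the moment, N m; "width": finger opening in m; "grasp_force": force on a finger pad.
Only numpy, scipy, OpenCV 4.12 (cv2) and the standard library are available. Lean on these libraries where they do the work, as an engineer would, in place of code of your own. Each camera call takes 0.05 s, during which the arm holds its last target. There are 200 camera calls.

## Working session

There is one attempt and no reset: what is moved stays moved. The work goes in short steps, Python scripts to look and compute and a tool call to move; the robot and the scene stay as the last step left them, time stands still between calls to the robot, and variables do not carry over. Pictures are saved under pics/ and viewed, at most 10 in all, crops included, and the job is handed in when it is done.

Besides the shell and the picture viewer there is one more tool, called after "Request:" as name(argument=value, ...), one argument or row to a line, values as JSON. send_rows: Moves the arm, as the interface text tells. Its arguments: {"type":"object","properties":{"moves":{"type":"array","items":{"type":"array"}},"hand":{"type":"number"},"grip_force":{"type":"number"}},"required":["moves"]}

```bash
ls; mkdir -p pics; python3 - <<'E'
from cell import readout, vision, workorder, env
import cv2, pickle, numpy as np
o=readout.observe(); print({k:np.round(v,3) for k,v in o.items()})
ims={n:vision.get_image(n) for n in('side','top')}
pickle.dump(ims,open('ims.pkl','wb'))
for n in ims: cv2.imwrite(f'pics/{n}0.png',ims[n]['frame'][:,:,::-1]); print(n,ims[n]['k1'],ims[n]['mtx'],ims[n]['R'],ims[n]['t'])
E
```

```text
pics
{'t': np.float64(0.0), 'qpos': array([-1.452,  0.435,  0.025,  1.574, -0.012,  1.134, -0.075]), 'qd': array([-0.   , -0.001,  0.001, -0.001,  0.   ,  0.002,  0.   ]), 'joint_torque': array([-0.0000e+00, -6.7047e+01,  1.0250e+00, -3.1621e+01,  1.6000e-02,
        1.3000e-02,  0.0000e+00]), 'ee_pos': array([0.137, 0.609, 0.212]), 'tcp_rot': array([ 0.111,  0.994, -0.001,  0.   ]), 'wrist_force': array([1.037, 0.639, 1.573]), 'wrist_torque': array([0.015, 0.011, 0.03 ]), 'grasp_force': np.float64(0.0), 'width': np.float64(0.085)}
side 0.043830954884249866 [[524.86177677   0.         280.20070974]
 [  0.         524.86177677 211.47309618]
 [  0.           0.           1.        ]] [[ 0.96068532 -0.2768196  -0.02132207]
 [-0.20517902 -0.65612351 -0.72622553]
 [ 0.18704355  0.70204904 -0.68712579]] [-0.4993934   0.07223156  1.2752427 ]
top -0.050156286554567116 [[496.97716636   0.         287.53249685]
 [  0.         496.97716636 212.18439588]
 [  0.           0.           1.        ]] [[-0.01930325 -0.99975044  0.01124497]
 [-0.99854229  0.01871047 -0.05062813]
 [ 0.0504051  -0.01220586 -0.99865427]] [-0.09208757  0.47538332  1.08558509]
```

View pics/top0.png

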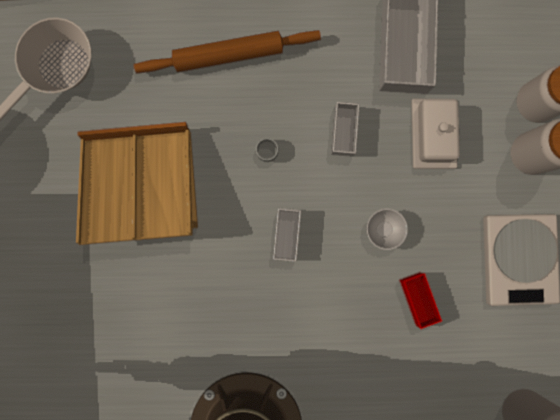

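View pics/side0.png

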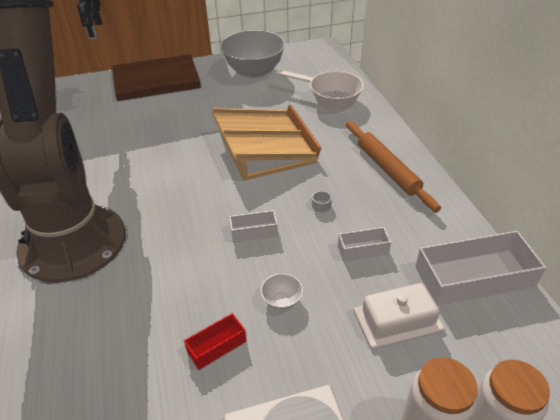

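```bash
python3 - <<'E'
import cv2, pickle, numpy as np
ims=pickle.load(open('ims.pkl','rb'))
f=ims['top']['frame'][:,:,::-1]; s=ims['side']['frame'][:,:,::-1]
a=cv2.resize(f[90:275,265:365],None,fx=3,fy=3,interpolation=cv2.INTER_CUBIC)
b=cv2.resize(f[110:255,65:210],None,fx=3,fy=3,interpolation=cv2.INTER_CUBIC)
a=np.pad(a,((0,45),(0,0),(0,0)))[:600]
b=np.pad(b,((0,600-b.shape[0]),(0,0),(0,0)))
cv2.imwrite('pics/c1.png',np.hstack([a,b]))
cv2.imwrite('pics/c2.png',cv2.resize(s[95:270,200:400],None,fx=3.4,fy=3.4,interpolation=cv2.INTER_CUBIC))
E
```

```text
(no output)
```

View pics/c1.png

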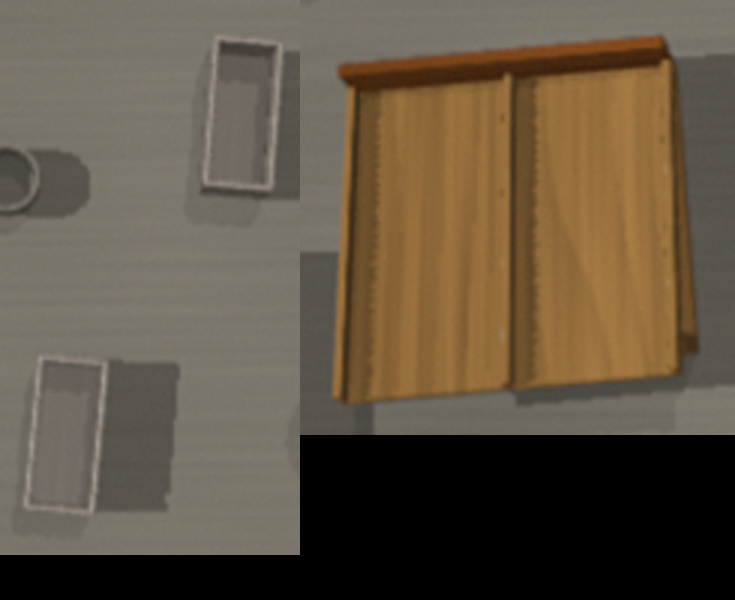

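View pics/c2.png

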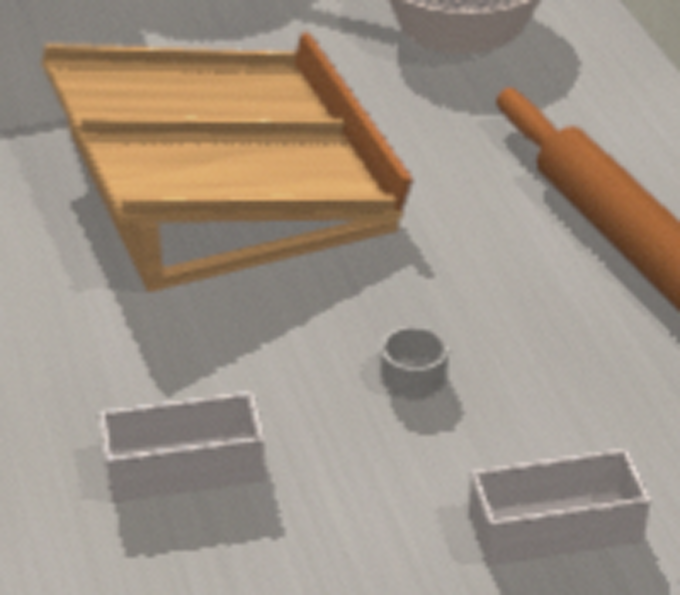

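```bash
cat > h.py <<'E'
import numpy as np, cv2
def ray(im,px,R=None,t=None):
    K=im['mtx']; k=im['k1']
    d=np.array([k,0,0,0,0.])
    n=cv2.undistortPoints(np.array([[px]],float),K,d)[0,0]
    R=im['R'] if R is None else R; t=im['t'] if t is None else t
    return -R.T@t, R.T@np.array([n[0],n[1],1])
def plane(im,px,z,**k):
    c,d=ray(im,px,**k); return c+d*(z-c[2])/d[2]
def tri(im1,p1,im2,p2):
    (a,u),(b,v)=ray(im1,p1),ray(im2,p2)
    s=np.linalg.lstsq(np.c_[u,-v],b-a,rcond=None)[0]
    P,Q=a+u*s[0],b+v*s[1]; return (P+Q)/2,np.linalg.norm(P-Q)
E
python3 - <<'E'
from h import *
import pickle
np.set_printoptions(precision=4,suppress=True)
ims=pickle.load(open('ims.pkl','rb')); T,S=ims['top'],ims['side']
c=lambda p,s,o:((np.array(p)+.5)/s-.5+o)
for q in ([(41,356),(107,360),(92,512),(26,508)],[(216,38),(282,42),(272,190),(203,187)]):
    P=np.array([plane(T,c(p,3,(265,90)),.042) for p in q]); a=(P[0]+P[1]-P[2]-P[3])/2
    print('tin',P.mean(0),np.linalg.norm(a),np.linalg.norm((P[0]+P[3]-P[1]-P[2])/2),np.degrees(np.arctan2(a[1],a[0])))
tp=[c((x-300,y),3,(65,110)) for x,y in [(334,401),(510,387),(681,373),(339,67),(663,38)]]
sp=[c(p,3.4,(200,95)) for p in [(46,50),(85,127),(126,205),(305,38),(409,183)]]
for a,b in zip(tp,sp): print(*tri(T,a,S,b))
# tins in side
for q in ([(103,413),(252,397),(262,440),(110,460)],[(474,474),(628,455),(648,497),(488,522)]):
    print(np.mean([plane(S,c(p,3.4,(200,95)),.042) for p in q],0))
E
```

```text
tin [ 0.4246 -0.0984  0.042 ] 0.10917577908976682 0.047300975517569184 -6.743081422918342
tin [ 0.6539 -0.2311  0.042 ] 0.10958699966884249 0.04915124266117885 -5.940080201348485
[0.4148 0.3373 0.0865] 0.00234568516412291
[0.4229 0.2151 0.0866] 0.0034735990928009323
[0.4304 0.0963 0.0922] 0.003810343616291342
[0.6537 0.3532 0.0431] 0.0035270390462402777
[0.6699 0.1165 0.045 ] 0.0022858431551035776
[ 0.4244 -0.1012  0.042 ]
[ 0.6543 -0.233   0.042 ]
```

The two small grey tins at top-view pixels (287,235) and (345,128) match the job. The big tin (411,40), the round moulds (267,149) and (387,230), and the red tin (420,300) don't. The enlarged crop confirms both: bare metal, about 110 x 50 mm.

```bash
cat >> h.py <<'E'
from scipy.spatial.transform import Rotation as Ro
np.set_printoptions(precision=3,suppress=True)
psi=np.radians(3.8); X=np.array([np.cos(psi)*.9659,np.sin(psi)*.9659,-.2588]); Y=np.array([-np.sin(psi),np.cos(psi),0]); Z=np.cross(X,Y)
O=np.array([.646,.230,.0155])
def tp(x,y,z): return O+x*X+y*Y+z*Z
def Rdown(yaw): # tool y along tin's y
    x=-np.array([np.cos(yaw),np.sin(yaw),0]);y=np.array([-np.sin(yaw),np.cos(yaw),0]); return np.c_[x,y,np.cross(x,y)]
Rtray=np.c_[-X,Y,-Z]
def rel(p0,R0,p1,R1): print('shift cm',R0.T@(np.array(p1)-p0)*100,'turn deg',np.degrees(Ro.from_matrix(R0.T@R1).as_rotvec()))
def now():
    from cell import readout
    o=readout.observe(); print(o['t'],o['ee_pos'],o['wrist_force'],o['width'],o['grasp_force']); return o['ee_pos'],Ro.from_quat(o['tcp_rot']).as_matrix()
E
python3 - <<'E'
from h import *
p,R=now()
R1=Rdown(np.radians(-6.5))
rel(p,R,[.42,.25,.22],R)
rel(np.array([.42,.25,.22]),R,[.4246,-.0995,.15],R); rel(p,R,p,R1)
E
```

```text
0.1 [0.137 0.609 0.212] [-0.486  0.71  -0.886] 0.08510771550280384 0.0
shift cm [-35.467 -28.827  -0.795] turn deg [0. 0. 0.]
shift cm [ -8.137 -33.983   7.049] turn deg [0. 0. 0.]
shift cm [0. 0. 0.] turn deg [-0.082  0.003 -6.209]
```

Request:
send_rows(
  moves=[
    [[-4.4,-3.6,-0.1],[0,0,0]],
    [[-4.4,-3.6,-0.1],[0,0,0]],
    [[-4.4,-3.6,-0.1],[0,0,0]],
    [[-4.4,-3.6,-0.1],[0,0,0]],
    [[-4.4,-3.6,-0.1],[0,0,0]],
    [[-4.4,-3.6,-0.1],[0,0,0]],
    [[-4.4,-3.6,-0.1],[0,0,0]],
    [[-4.4,-3.6,-0.1],[0,0,0]],
  ],
  hand=-1,
  grip_force=30,
)

```text
t: 1.1
ee_pos: [0.4183, 0.2496, 0.2203]
tcp_rot: [0.111, 0.994, 0.0, -0.0]
wrist_force: [1.4, 1.5, -0.7]
width: 0.0853
grasp_force: 0.0
```

Request:
send_rows(
  moves=[
    [[-1.1,-4.8,0.5],[0,0,0]],
    [[-1.1,-4.8,0.5],[0,0,0]],
    [[-1.1,-4.8,0.5],[0,0,0]],
    [[-1.1,-4.8,0.5],[0,0,0]],
    [[-1.1,-4.8,1],[0,0,0]],
    [[-1.1,-4.8,1],[0,0,0]],
    [[-1.1,-4.8,1],[0,0,0]],
    [[0,0,0],[0,0,-6.2]],
  ],
)

```text
t: 2.1
ee_pos: [0.4176, -0.0971, 0.1697]
tcp_rot: [0.059, 0.998, -0.001, -0.001]
wrist_force: [0.8, 0.7, -0.4]
width: 0.0857
grasp_force: 0.0
```

```bash
python3 - <<'E'
from h import *
p,R=now()
rel(p,R,[.4246,-.0995,.027],Rdown(np.radians(-6.5)))
E
```

```text
2.1 [ 0.418 -0.097  0.17 ] [ 0.77   0.745 -0.363] 0.08565852257874532 0.0
shift cm [-0.745 -0.14  14.269] turn deg [-0.074 -0.068 -0.255]
```

Request:
send_rows(
  moves=[
    [[-0.7,-0.1,3],[0,0,0]],
    [[0,0,4],[0,0,0]],
    [[0,0,4],[0,0,0]],
    [[0,0,2.3],[0,0,0]],
    [[0,0,0.9],[0,0,0]],
    [[0,0,0],[0,0,0]],
  ],
)

```text
t: 2.85
ee_pos: [0.4253, -0.0952, 0.0282]
tcp_rot: [0.057, 0.998, 0.0, -0.0]
wrist_force: [-0.3, -0.5, -0.1]
width: 0.0852
grasp_force: 0.0
```

Request:
send_rows(
  moves=[
    [[0,0,0],[0,0,0]],
    [[0,0,0],[0,0,0]],
    [[0,0,0],[0,0,0]],
    [[0,0,0],[0,0,0]],
    [[0,0,0],[0,0,0]],
    [[0,0,0],[0,0,0]],
  ],
  hand=1,
  grip_force=30,
)

```text
t: 3.6
ee_pos: [0.4255, -0.0952, 0.0283]
tcp_rot: [0.057, 0.998, 0.0, -0.0]
wrist_force: [0.3, 0.1, 0.5]
width: 0.0001
grasp_force: 0.0
```

```bash
python3 - <<'E'
from h import *
p,R=now()
q=p.copy(); q[2]=.22
g=p[2]  # tin bottom at z=0 -> TCP g above underside
R1=Rtray
print('lift',(R.T@(q-p))*100)
w=tp(-.155,-.058,g+.05); rel(q,R,w,R1)
rel(w,R1,tp(-.155,-.058,g),R1); print(w)
E
```

```text
3.6 [ 0.426 -0.095  0.028] [0.286 0.066 0.458] 8.358601589897813e-05 0.0
lift [  0.001   0.001 -19.17 ]
shift cm [-6.521 26.787  8.876] turn deg [  1.352  14.957 -10.253]
shift cm [-0.  0.  5.] turn deg [ 0. -0.  0.]
[0.521 0.164 0.131]
```

The fingers shut fully with nothing between them, so I'm taking a look.

```bash
python3 - <<'E'
from h import *
from cell import vision
a=vision.get_image('side')['frame'][150:330,180:420]; b=vision.get_image('top')['frame'][100:280,230:390]
cv2.imwrite('pics/d.png',np.hstack([cv2.resize(a,None,fx=2,fy=2),cv2.resize(b,None,fx=2,fy=2)])[:,:,::-1])
E
```

```text
(no output)
```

View pics/d.png

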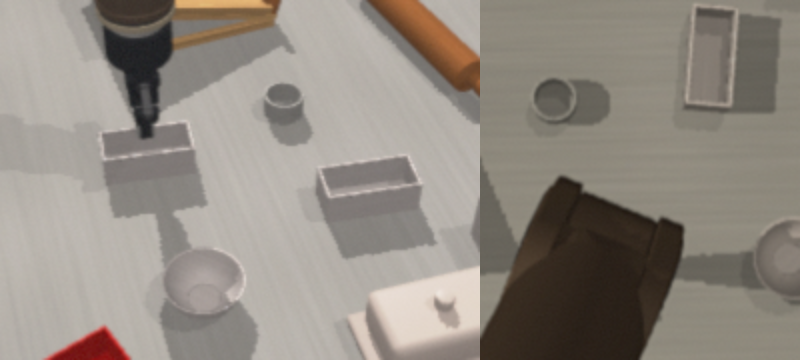

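```bash
python3 - <<'E'
from h import *
import pickle
S=pickle.load(open('ims.pkl','rb'))['side']
from cell import env; print(env.finger_overhang)
for P in [(.4255,-.0952,.028),(.4255,-.0952,.009),(.4255,-.0952,.06),(.4255,-.0952,.1)]:
    print(P,cv2.projectPoints(np.array([P]),cv2.Rodrigues(S['R'])[0],S['t'],S['mtx'],np.array([S['k1'],0,0,0,0.]))[0].ravel())
E
```

```text
0.019
(0.4255, -0.0952, 0.028) [253.363 222.667]
(0.4255, -0.0952, 0.009) [253.802 228.204]
(0.4255, -0.0952, 0.06) [252.603 213.08 ]
(0.4255, -0.0952, 0.1) [251.613 200.61 ]
```

```bash
python3 - <<'E'
from h import *
from cell import vision
a=vision.get_image('side')['frame'][190:260,220:290]; b=vision.get_image('wrist'); print(b['tool_from_camera'],b['mtx'],b['k1'])
b=b['frame']
cv2.imwrite('pics/e.png',np.hstack([cv2.resize(a,(400,400),interpolation=cv2.INTER_CUBIC),cv2.resize(b,(400,300))[:, :] if 0 else np.pad(cv2.resize(b,(400,300)),((0,100),(0,0),(0,0)))])[:,:,::-1])
E
```

```text
[[-0.    -0.96  -0.28   0.072]
 [ 1.    -0.001  0.002  0.   ]
 [-0.002 -0.28   0.96  -0.161]
 [ 0.     0.     0.     1.   ]] [[378.58    0.    275.883]
 [  0.    378.58  206.898]
 [  0.      0.      1.   ]] -0.028357515879671558
```

View pics/e.png

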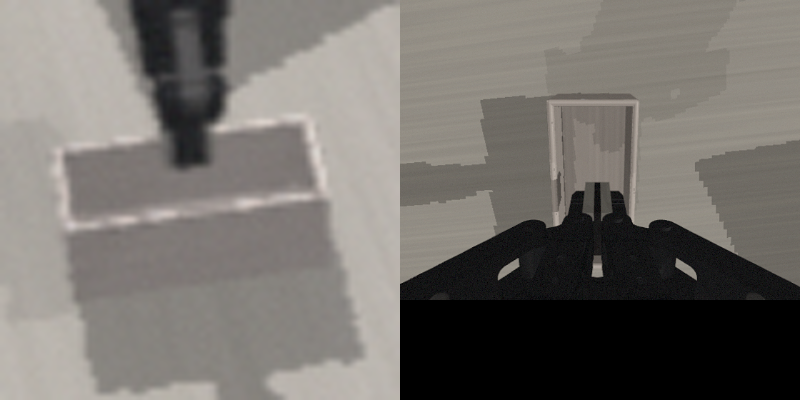

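The fingers closed just above the rim. In the side view the shut tips are at about (253,219), which puts them at z ≈ 0.04, so they are shorter than the reading implies. I'll lift, open and go about 3 cm deeper while watching the force.

Request:
send_rows(
  moves=[
    [[0,0,-3],[0,0,0]],
    [[0,0,-1],[0,0,0]],
    [[0,0,0],[0,0,0]],
    [[0,0,0],[0,0,0]],
    [[0,0,0],[0,0,0]],
    [[0,-0.3,0],[0,0,0]],
  ],
  hand=-1,
)

```text
t: 4.55
ee_pos: [0.4249, -0.0981, 0.0679]
tcp_rot: [0.057, 0.998, 0.0, -0.0]
wrist_force: [-0.1, -0.2, 0.7]
width: 0.0853
grasp_force: 0.0
```

Request:
send_rows(
  moves=[
    [[0,0,3],[0,0,0]],
    [[0,0,1.5],[0,0,0]],
    [[0,0,0.8],[0,0,0]],
    [[0,0,0.5],[0,0,0]],
    [[0,0,0.3],[0,0,0]],
    [[0,0,0],[0,0,0]],
  ],
)

```text
t: 5.3
ee_pos: [0.4253, -0.0982, 0.0074]
tcp_rot: [0.057, 0.998, 0.0, 0.0]
wrist_force: [0.7, 0.2, 0.6]
width: 0.0856
grasp_force: 0.0
```

```bash
python3 - <<'E'
from h import *
from cell import vision
now()
a=vision.get_image('side')['frame'][190:260,220:290]; b=vision.get_image('wrist')['frame']
cv2.imwrite('pics/f.png',np.hstack([cv2.resize(a,(400,400),interpolation=cv2.INTER_CUBIC),np.pad(cv2.resize(b,(400,300)),((0,100),(0,0),(0,0)))])[:,:,::-1])
E
```

```text
5.3 [ 0.425 -0.098  0.007] [0.665 0.197 0.645] 0.08562452595590044 0.0
```

View pics/f.png

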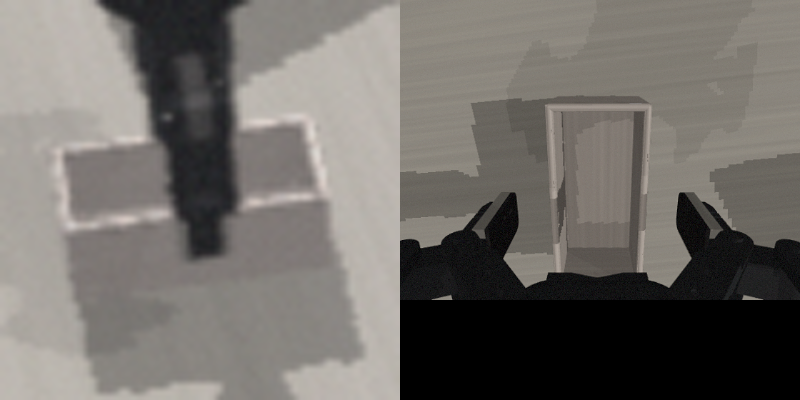

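Request:
send_rows(
  moves=[
    [[0,0,0.5],[0,0,0]],
    [[0,0,0.5],[0,0,0]],
    [[0,0,0],[0,0,0]],
  ],
)

```text
t: 5.78
ee_pos: [0.4248, -0.0982, -0.0031]
tcp_rot: [0.057, 0.998, 0.0, -0.0]
wrist_force: [-0.2, -0.5, 1.1]
width: 0.0854
grasp_force: 0.0
```

Request:
send_rows(
  moves=[
    [[0,0,0],[0,0,0]],
    [[0,0,0],[0,0,0]],
    [[0,0,0],[0,0,0]],
    [[0,0,0],[0,0,0]],
    [[0,0,0],[0,0,0]],
    [[0,0,0],[0,0,0]],
  ],
  hand=1,
)

```text
t: 6.52
ee_pos: [0.4253, -0.0982, -0.0025]
tcp_rot: [0.057, 0.998, 0.0, 0.0]
wrist_force: [-1.1, 0.5, 5.6]
width: 0.0492
grasp_force: 31.7
```

```bash
python3 - <<'E'
from h import *
p,R=now()
g=-.0025
q=p+[0,0,.18]
w=tp(-.158,.058,g+.06); rel(q,R,w+[0,0,.06],R); rel(q,R,w,Rtray); print(w)
E
```

```text
6.525 [ 0.425 -0.098 -0.003] [-1.079  0.479  5.573] 0.04917018267670484 31.73656404018402
shift cm [-3.615 38.351  0.56 ] turn deg [0. 0. 0.]
shift cm [-3.614 38.35   6.56 ] turn deg [  1.355  14.976 -10.254]
[0.505 0.279 0.112]
```

Request:
send_rows(
  moves=[
    [[0,0,-1.5],[0,0,0]],
    [[0,0,-4.5],[0,0,0]],
    [[0,0,-6],[0,0,0]],
    [[0,0,-6],[0,0,0]],
    [[0,0,0],[0,0,0]],
  ],
)

```text
t: 7.15
ee_pos: [0.4279, -0.0985, 0.1811]
tcp_rot: [0.057, 0.998, 0.001, 0.004]
wrist_force: [1.2, 0.1, -1.4]
width: 0.0493
grasp_force: 31.8
```

Request:
send_rows(
  moves=[
    [[-0.45,4.8,0],[0,0,0]],
    [[-0.45,4.8,0],[0,0,0]],
    [[-0.45,4.8,0],[0,0,0]],
    [[-0.45,4.8,0],[0,0,0]],
    [[-0.45,4.8,0],[0,0,0]],
    [[-0.45,4.8,0],[0,0,0]],
    [[-0.45,4.8,0],[0,0,0]],
    [[-0.45,4.8,0],[0,0,0]],
  ],
)

```text
t: 8.15
ee_pos: [0.504, 0.2805, 0.1758]
tcp_rot: [0.057, 0.998, -0.001, -0.001]
wrist_force: [1.0, -0.7, 0.0]
width: 0.0498
grasp_force: 31.7
```

Request:
send_rows(
  moves=[
    [[0,0,0],[0.3,3.7,-2.6]],
    [[0,0,0],[0.3,3.7,-2.6]],
    [[0,0,0],[0.3,3.7,-2.6]],
    [[0,0,0],[0.3,3.7,-2.6]],
    [[0,0,0],[0,0,0]],
  ],
)

```text
t: 8.78
ee_pos: [0.5047, 0.2786, 0.1751]
tcp_rot: [-0.033, 0.991, -0.004, -0.13]
wrist_force: [0.1, 0.0, -1.4]
width: 0.0495
grasp_force: 31.7
```

```bash
python3 - <<'E'
from h import *
from cell import vision
p,R=now()
g=-.0025
w=tp(-.158,.058,g+.03); rel(p,R,w,Rtray)
a=vision.get_image('side')['frame'][60:200,170:350]; b=vision.get_image('wrist')['frame']
cv2.imwrite('pics/g.png',np.hstack([cv2.resize(a,(400,311),interpolation=cv2.INTER_CUBIC),np.pad(cv2.resize(b,(400,300)),((0,11),(0,0),(0,0)))])[:,:,::-1])
E
```

```text
8.775 [0.505 0.279 0.175] [ 0.136  0.004 -1.381] 0.04951663771303771 31.745070219039917
shift cm [-1.632  0.007  9.101] turn deg [0.054 0.043 0.056]
```

View pics/g.png

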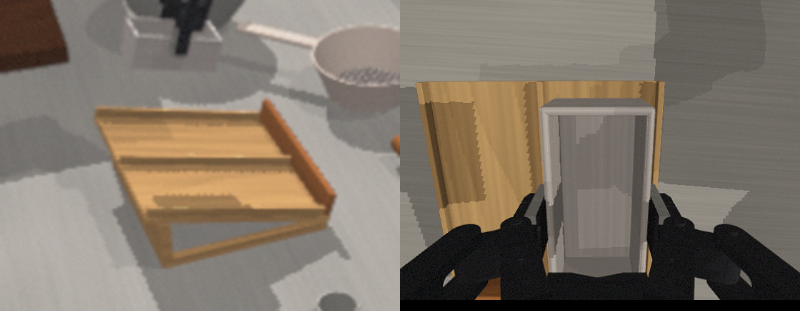

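Request:
send_rows(
  moves=[
    [[-0.8,0,3],[0,0,0]],
    [[-0.8,0,4],[0,0,0]],
    [[0,0,2.1],[0,0,0]],
    [[0,0,1.5],[0,0,0]],
    [[0,0,0.7],[0,0,0]],
    [[0,0,0],[0,0,0]],
  ],
)

```text
t: 9.62
ee_pos: [0.491, 0.2788, 0.0642]
tcp_rot: [-0.034, 0.991, -0.003, -0.129]
wrist_force: [0.5, -0.2, -0.4]
width: 0.0491
grasp_force: 31.8
```

Request:
send_rows(
  moves=[
    [[0,0,0.3],[0,0,0]],
    [[0,0,0],[0,0,0]],
  ],
)

```text
t: 9.88
ee_pos: [0.4906, 0.2787, 0.0614]
tcp_rot: [-0.034, 0.991, -0.003, -0.129]
wrist_force: [-0.6, -0.3, -1.4]
width: 0.0498
grasp_force: 31.8
```

Request:
send_rows(
  moves=[
    [[0,0,0.3],[0,0,0]],
    [[0,0,0],[0,0,0]],
  ],
)

```text
t: 10.12
ee_pos: [0.4907, 0.2788, 0.0605]
tcp_rot: [-0.034, 0.991, -0.002, -0.128]
wrist_force: [-1.0, -1.6, 19.8]
width: 0.0492
grasp_force: 34.1
```

Request:
send_rows(
  moves=[
    [[0,0,0],[0,0,0]],
    [[0,0,0],[0,0,0]],
    [[0,0,-0.2],[0,0,0]],
    [[0,0,0],[0,0,0]],
    [[0,0,0],[0,0,0]],
  ],
  hand=-0.4,
)

```text
t: 10.75
ee_pos: [0.49, 0.2786, 0.06]
tcp_rot: [-0.034, 0.991, -0.003, -0.129]
wrist_force: [0.6, 0.2, -0.4]
width: 0.0598
grasp_force: 0.0
```

Request:
send_rows(
  moves=[
    [[0,0,0],[0,0,0]],
    [[0,0,0],[0,0,0]],
    [[0,0,0],[0,0,0]],
    [[0,0,0],[0,0,0]],
  ],
  hand=1,
  grip_force=20,
)

```text
t: 11.25
ee_pos: [0.4901, 0.2786, 0.0601]
tcp_rot: [-0.034, 0.991, -0.003, -0.129]
wrist_force: [0.3, -0.4, 0.3]
width: 0.0495
grasp_force: 21.3
```

```bash
python3 - <<'E'
from h import *
p,R=now(); d=p-O; print('tray xyz',d@X,d@Y,d@Z)
E
```

```text
11.25 [0.49  0.279 0.06 ] [ 0.324 -0.39   0.259] 0.049470281374236015 21.261046528816223
tray xyz -0.15868161098409458 0.058801823594966406 0.0036464926268532888
```

Request:
send_rows(
  moves=[
    [[-1,0,0],[0,0,0]],
    [[-2,0,0],[0,0,0]],
    [[-2,0,0],[0,0,0]],
    [[-2,0,0],[0,0,0]],
    [[-1.5,0,0],[0,0,0]],
    [[-1,0,0],[0,0,0]],
    [[0,0,0],[0,0,0]],
  ],
)

```text
t: 12.12
ee_pos: [0.5824, 0.2847, 0.0354]
tcp_rot: [-0.034, 0.991, -0.003, -0.129]
wrist_force: [1.0, 0.6, -0.2]
width: 0.0495
grasp_force: 21.3
```

Request:
send_rows(
  moves=[
    [[-0.3,0,0],[0,0,0]],
    [[-0.2,0,0],[0,0,0]],
    [[0,0,0],[0,0,0]],
  ],
)

```text
t: 12.5
ee_pos: [0.5864, 0.2853, 0.0345]
tcp_rot: [-0.034, 0.991, -0.003, -0.129]
wrist_force: [-0.8, -0.6, -0.9]
width: 0.0495
grasp_force: 21.2
```

Request:
send_rows(
  moves=[
    [[-0.2,0,0],[0,0,0]],
    [[-0.1,0,0],[0,0,0]],
    [[0,0,0],[0,0,0]],
  ],
)

```text
t: 12.88
ee_pos: [0.5894, 0.2855, 0.0337]
tcp_rot: [-0.034, 0.991, -0.003, -0.129]
wrist_force: [-0.4, -0.0, -1.2]
width: 0.0496
grasp_force: 21.2
```

Request:
send_rows(
  moves=[
    [[-0.3,0,0],[0,0,0]],
    [[-0.1,0,0],[0,0,0]],
    [[0,0,0],[0,0,0]],
  ],
)

```text
t: 13.25
ee_pos: [0.5897, 0.2856, 0.0334]
tcp_rot: [-0.034, 0.991, -0.003, -0.132]
wrist_force: [-11.8, -2.5, 10.0]
width: 0.0496
grasp_force: 22.1
```

Request:
send_rows(
  moves=[
    [[-0.3,0,0],[0,0,0]],
    [[-0.1,0,0],[0,0,0]],
    [[0,0,0],[0,0,0]],
  ],
)

```text
t: 13.62
ee_pos: [0.5908, 0.2857, 0.0327]
tcp_rot: [-0.035, 0.99, -0.004, -0.135]
wrist_force: [-20.2, -4.8, 17.3]
width: 0.0497
grasp_force: 22.9
```

Request:
send_rows(
  moves=[
    [[0,0,0],[0,0,0]],
    [[0,0,0],[0,0,0]],
    [[0,0,0],[0,0,0]],
    [[0,0,-2],[0,0,0]],
    [[0,0,-4],[0,0,0]],
    [[0,0,-6],[0,0,0]],
    [[0,0,-6],[0,0,0]],
    [[0,0,0],[0,0,0]],
  ],
  hand=-0.4,
)

```text
t: 14.62
ee_pos: [0.6467, 0.2889, 0.2112]
tcp_rot: [-0.034, 0.992, -0.002, -0.124]
wrist_force: [-0.6, -0.6, -0.9]
width: 0.0595
grasp_force: 0.0
```

```bash
python3 - <<'E'
from h import *
from cell import vision
p,R=now(); R1=Rdown(np.radians(-6))
q=np.array([.6543,-.232,.19])
rel(p,R,p,R1); rel(p,R1,q,R1)
a=vision.get_image('side')['frame'][90:180,200:330]; b=vision.get_image('wrist')['frame']
cv2.imwrite('pics/i.png',np.hstack([cv2.resize(a,(433,300),interpolation=cv2.INTER_CUBIC),cv2.resize(b,(367,300))])[:,:,::-1])
E
```

```text
14.625 [0.647 0.289 0.211] [-0.606 -0.566 -0.89 ] 0.0594776117883456 0.0
shift cm [0. 0. 0.] turn deg [ -0.935 -14.256   9.875]
shift cm [ -6.197 -51.728   2.121] turn deg [0. 0. 0.]
```

View pics/i.png

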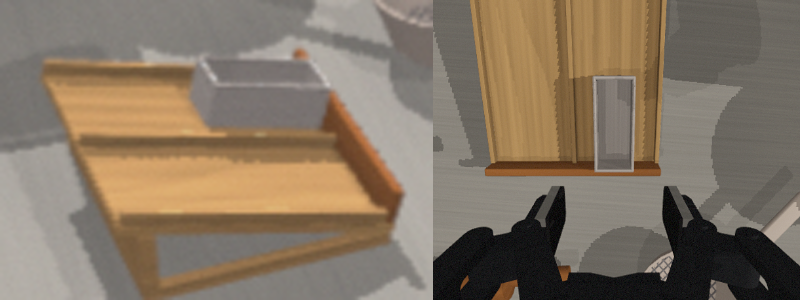

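The first tin is flat against the stop, central in the left lane (wrist view, rim at (614,125)). Now the second.

Request:
send_rows(
  moves=[
    [[0,0,0],[-0.2,-3.6,2.5]],
    [[0,0,0],[-0.2,-3.6,2.5]],
    [[0,0,0],[-0.2,-3.6,2.5]],
    [[0,0,0],[-0.2,-3.6,2.5]],
    [[-0.7,-5.8,0],[0,0,0]],
    [[-0.7,-5.8,0],[0,0,0]],
    [[-0.7,-5.8,0],[0,0,0]],
    [[-0.7,-5.8,0],[0,0,0]],
  ],
  hand=-1,
)

```text
t: 15.72
ee_pos: [0.645, 0.0534, 0.2054]
tcp_rot: [0.053, 0.999, -0.003, -0.005]
wrist_force: [0.3, -0.4, -0.8]
width: 0.0853
grasp_force: 0.0
```

Request:
send_rows(
  moves=[
    [[-0.7,-5.8,0],[0,0,0]],
    [[-0.7,-5.8,0],[0,0,0]],
    [[-0.7,-5.8,0],[0,0,0]],
    [[-0.7,-5.8,0],[0,0,0]],
    [[-0.6,-5.3,0],[0,0,0]],
    [[0,0,0],[0,0,0]],
  ],
)

```text
t: 16.48
ee_pos: [0.6473, -0.2384, 0.207]
tcp_rot: [0.057, 0.998, -0.005, -0.005]
wrist_force: [-0.9, 0.6, -0.6]
width: 0.0855
grasp_force: 0.0
```

```bash
python3 - <<'E'
from h import *
p,R=now()
rel(p,R,[.6541,-.232,.001],Rdown(np.radians(-6)))
E
```

```text
16.475 [ 0.647 -0.238  0.207] [-0.942  0.572 -0.575] 0.0854995794983318 0.0
shift cm [-0.803  0.915 20.59 ] turn deg [-0.559 -0.549 -0.54 ]
```

Request:
send_rows(
  moves=[
    [[-0.6,0.7,0],[-0.6,-0.5,-0.5]],
    [[0,0,5],[0,0,0]],
    [[0,0,5],[0,0,0]],
    [[0,0,4],[0,0,0]],
    [[0,0,0],[0,0,0]],
  ],
)

```text
t: 17.1
ee_pos: [0.6552, -0.2212, 0.0649]
tcp_rot: [0.047, 0.999, 0.004, -0.002]
wrist_force: [0.3, 0.3, -0.2]
width: 0.0854
grasp_force: 0.0
```

```bash
python3 - <<'E'
from h import *
p,R=now()
rel(p,R,[.6541,-.232,.001],Rdown(np.radians(-6)))
E
```

```text
17.1 [ 0.655 -0.221  0.065] [ 0.264  0.276 -0.181] 0.0853965648901511 0.0
shift cm [-0.018 -1.132  6.379] turn deg [ 0.389 -0.265  0.612]
```

Request:
send_rows(
  moves=[
    [[0,-1.1,0],[0.4,0,0.6]],
    [[0,0,0],[0,0,0]],
    [[0,0,3],[0,0,0]],
    [[0,0,2],[0,0,0]],
    [[0,0,0.9],[0,0,0]],
    [[0,0,0.5],[0,0,0]],
    [[0,0,0],[0,0,0]],
  ],
)

```text
t: 17.98
ee_pos: [0.6565, -0.2364, 0.0048]
tcp_rot: [0.054, 0.999, -0.002, 0.001]
wrist_force: [0.8, -0.4, -0.7]
width: 0.0856
grasp_force: 0.0
```

Request:
send_rows(
  moves=[
    [[0,0,0],[0,0,0]],
    [[0,0,0],[0,0,0]],
    [[0,0,0],[0,0,0]],
    [[0,0,0],[0,0,0]],
    [[0,0,0],[0,0,0]],
    [[0,0,0],[0,0,0]],
  ],
  hand=1,
  grip_force=30,
)

```text
t: 18.73
ee_pos: [0.6567, -0.2363, 0.0053]
tcp_rot: [0.054, 0.999, -0.002, 0.002]
wrist_force: [-0.7, 1.0, 5.3]
width: 0.0494
grasp_force: 32.3
```

```bash
python3 - <<'E'
from h import *
p,R=now()
q=p+[0,0,.18]
g=p[2]; w=tp(-.158,-.058,.035)
rel(q,R,[.58,0.0,q[2]],R); rel(np.array([.58,0.,q[2]]),R,[w[0],w[1],q[2]],R); rel(q,R,w,Rtray); print(w)
E
```

```text
18.725 [ 0.657 -0.236  0.005] [-0.654  0.968  5.344] 0.04938160792533268 32.29270398616791
shift cm [10.163 22.67  -0.101] turn deg [0. 0. 0.]
shift cm [ 9.042 15.379 -0.076] turn deg [0. 0. 0.]
shift cm [19.236 38.078  9.332] turn deg [ 1.118 15.135 -9.93 ]
[0.507 0.163 0.09 ]
```

Request:
send_rows(
  moves=[
    [[0,0,-1.5],[0,0,0]],
    [[0,0,-4.5],[0,0,0]],
    [[0,0,-6],[0,0,0]],
    [[0,0,-6],[0,0,0]],
    [[0,0,0],[0,0,0]],
  ],
)

```text
t: 19.35
ee_pos: [0.6586, -0.2375, 0.1914]
tcp_rot: [0.054, 0.999, -0.003, 0.006]
wrist_force: [0.6, -0.2, -1.3]
width: 0.0494
grasp_force: 31.6
```

Request:
send_rows(
  moves=[
    [[2.4,4.8,0],[0,0,0]],
    [[2.4,4.8,0],[0,0,0]],
    [[2.4,4.8,0],[0,0,0]],
    [[2.4,4.8,0],[0,0,0]],
    [[2.4,4.8,0],[0,0,0]],
    [[2.4,4.8,0],[0,0,0]],
    [[2.4,4.8,0],[0,0,0]],
    [[2.4,4.5,0],[0,0,0]],
  ],
)

```text
t: 20.35
ee_pos: [0.5045, 0.1652, 0.1827]
tcp_rot: [0.054, 0.999, -0.002, 0.001]
wrist_force: [0.4, 0.5, -1.3]
width: 0.0493
grasp_force: 31.6
```

Request:
send_rows(
  moves=[
    [[0,0,0],[0.3,3.8,-2.5]],
    [[0,0,0],[0.3,3.8,-2.5]],
    [[0,0,0],[0.3,3.8,-2.5]],
    [[0,0,0],[0.3,3.8,-2.5]],
    [[0,0,0],[0,0,0]],
  ],
)

```text
t: 20.98
ee_pos: [0.5061, 0.1633, 0.1819]
tcp_rot: [-0.033, 0.991, -0.005, -0.132]
wrist_force: [1.1, -0.9, -0.7]
width: 0.0494
grasp_force: 31.7
```

```bash
python3 - <<'E'
from h import *
p,R=now()
rel(p,R,tp(-.158,-.058,.0365),Rtray)
E
```

```text
20.975 [0.506 0.163 0.182] [ 1.079 -0.896 -0.748] 0.049400549594258894 31.683606505393982
shift cm [-2.444 -0.051  8.685] turn deg [-0.123 -0.205 -0.013]
```

Request:
send_rows(
  moves=[
    [[-1.2,0,3],[0,0,0]],
    [[-1.2,0,3.5],[0,0,0]],
    [[0,0,2.2],[0,0,0]],
    [[0,0,1.5],[0,0,0]],
    [[0,0,0.5],[0,0,0]],
    [[0,0,0],[0,0,0]],
  ],
)

```text
t: 21.72
ee_pos: [0.5014, 0.1634, 0.0739]
tcp_rot: [-0.033, 0.991, -0.005, -0.131]
wrist_force: [0.4, -0.1, -1.5]
width: 0.0493
grasp_force: 31.7
```

Request:
send_rows(
  moves=[
    [[0,0,0.3],[0,0,0]],
    [[0,0,0],[0,0,0]],
  ],
)

```text
t: 21.98
ee_pos: [0.5007, 0.1633, 0.0708]
tcp_rot: [-0.033, 0.991, -0.005, -0.131]
wrist_force: [0.9, -0.6, -0.5]
width: 0.0495
grasp_force: 31.7
```

Request:
send_rows(
  moves=[
    [[0,0,0.3],[0,0,0]],
    [[0,0,0],[0,0,0]],
  ],
)

```text
t: 22.22
ee_pos: [0.5001, 0.1633, 0.0681]
tcp_rot: [-0.033, 0.991, -0.005, -0.131]
wrist_force: [0.2, 0.1, 4.7]
width: 0.0493
grasp_force: 32.3
```

Contact. I'll release, regrip and slide.

Request:
send_rows(
  moves=[
    [[0,0,0],[0,0,0]],
    [[0,0,0],[0,0,0]],
    [[0,0,0],[0,0,0]],
    [[0,0,0],[0,0,0]],
  ],
  hand=-0.4,
)

```text
t: 22.72
ee_pos: [0.4996, 0.1632, 0.0676]
tcp_rot: [-0.033, 0.991, -0.005, -0.132]
wrist_force: [0.1, 0.2, 0.0]
width: 0.0598
grasp_force: 0.0
```

Request:
send_rows(
  moves=[
    [[0,0,0],[0,0,0]],
    [[0,0,0],[0,0,0]],
    [[0,0,0],[0,0,0]],
    [[0,0,0],[0,0,0]],
  ],
  hand=1,
  grip_force=20,
)

```text
t: 23.22
ee_pos: [0.4997, 0.1632, 0.0677]
tcp_rot: [-0.033, 0.991, -0.005, -0.131]
wrist_force: [0.4, 0.9, -0.0]
width: 0.0498
grasp_force: 21.5
```

Request:
send_rows(
  moves=[
    [[-1,0,0],[0,0,0]],
    [[-2,0,0],[0,0,0]],
    [[-2,0,0],[0,0,0]],
    [[-2,0,0],[0,0,0]],
    [[-1.2,0,0],[0,0,0]],
    [[-0.8,0,0],[0,0,0]],
    [[0,0,0],[0,0,0]],
  ],
)

```text
t: 24.1
ee_pos: [0.5879, 0.169, 0.044]
tcp_rot: [-0.033, 0.991, -0.005, -0.131]
wrist_force: [3.1, 0.1, 2.3]
width: 0.0493
grasp_force: 21.8
```

```bash
python3 - <<'E'
from h import *
p,R=now(); d=p-O; print('tray xyz',d@X,d@Y,d@Z)
E
```

```text
24.1 [0.588 0.169 0.044] [3.07  0.132 2.282] 0.04926592302847777 21.771806180477142
tray xyz -0.06726546005550862 -0.05699826489498975 0.011531197489146069
```

Request:
send_rows(
  moves=[
    [[-0.5,0,0],[0,0,0]],
    [[-0.4,0,0],[0,0,0]],
    [[-0.3,0,0],[0,0,0]],
    [[0,0,0],[0,0,0]],
  ],
)

```text
t: 24.6
ee_pos: [0.5981, 0.1699, 0.0413]
tcp_rot: [-0.033, 0.991, -0.005, -0.132]
wrist_force: [0.7, -0.9, 4.9]
width: 0.0496
grasp_force: 22.0
```

Request:
send_rows(
  moves=[
    [[-0.3,0,0],[0,0,0]],
    [[-0.1,0,0],[0,0,0]],
    [[0,0,0],[0,0,0]],
  ],
)

```text
t: 24.98
ee_pos: [0.6007, 0.17, 0.0406]
tcp_rot: [-0.034, 0.991, -0.005, -0.133]
wrist_force: [-4.5, -0.5, 8.9]
width: 0.0495
grasp_force: 22.5
```

Request:
send_rows(
  moves=[
    [[-0.3,0,0],[0,0,0]],
    [[0,0,0],[0,0,0]],
  ],
)

```text
t: 25.22
ee_pos: [0.6012, 0.1701, 0.0401]
tcp_rot: [-0.034, 0.99, -0.005, -0.135]
wrist_force: [-12.3, -0.9, 16.8]
width: 0.0495
grasp_force: 23.2
```

At the stop. I'll release, raise and check.

Request:
send_rows(
  moves=[
    [[0,0,0],[0,0,0]],
    [[0,0,0],[0,0,0]],
    [[0,0,0],[0,0,0]],
    [[0,0,-2],[0,0,0]],
    [[0,0,-4],[0,0,0]],
    [[0,0,-6],[0,0,0]],
    [[0,0,-6],[0,0,0]],
    [[0,0,0],[0,0,0]],
  ],
  hand=-0.4,
)

```text
t: 26.22
ee_pos: [0.655, 0.1736, 0.218]
tcp_rot: [-0.033, 0.991, -0.004, -0.127]
wrist_force: [0.9, 0.2, -1.4]
width: 0.0595
grasp_force: 0.0
```

```bash
python3 - <<'E'
from h import *
from cell import vision
now()
a=vision.get_image('side')['frame']; b=vision.get_image('wrist')['frame']
c=cv2.resize(a[90:180,200:330],(433,300),interpolation=cv2.INTER_CUBIC)
cv2.imwrite('pics/j.png',np.vstack([np.hstack([c,cv2.resize(b,(367,300))]),np.pad(cv2.resize(a,(400,300)),((0,0),(0,400),(0,0)))])[:,:,::-1])
E
```

```text
26.225 [0.655 0.174 0.218] [ 0.947  0.193 -1.445] 0.05949492065840032 0.0
```

View pics/j.png

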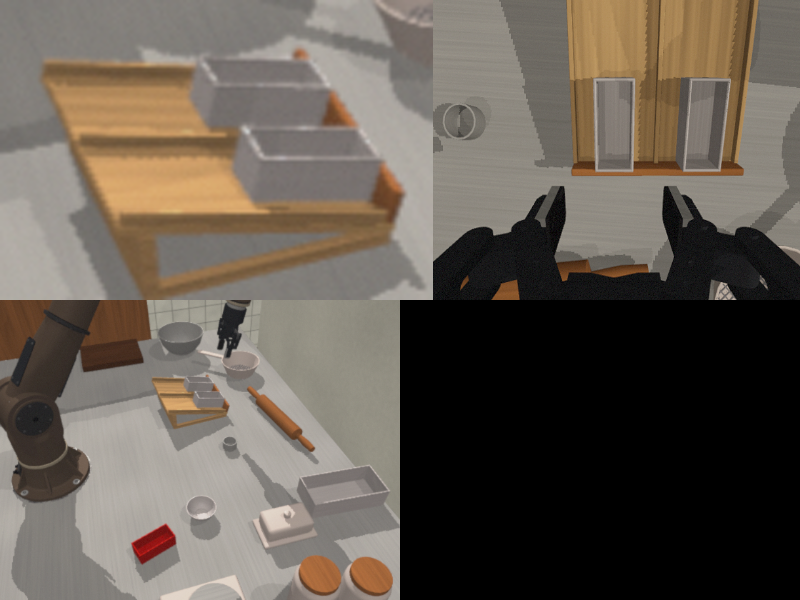

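Both tins sit flat against the stop, aligned with their lanes (wrist-view rims at (614,125) and (703,125)). The butter dish hasn't moved.

```bash
python3 -c "
from cell import workorder
print(workorder.close_job())"
```

```text
the job is handed in; nothing more can be done
None
```

Both small aluminium tins are at the back stop, one in each lane and lengthwise, with the butter dish untouched; the job was handed in at about 26 s, and the hand-in call returned no verdict.

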